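Find the socket that fits the model wheel's nut

TASK

Try the steel sockets from the tray on the hex nut of the wheel that has the tyre, until you find the one that slides all the way down over the nut; stand those that do not fit back upright on the tray. Finish holding: the fitting socket fully home and straight on the nut, the gripper still closed firmly on its hexagonal grip. Leave the other things on the desk where they are.

Things in the scene. Friction and masses are not known exactly. Their poses are not given: they have to be found in the camera images.
- tyre: Black rubber model-car tyre lying flat, fixed, 124 mm across, 68 mm inside, 40 mm tall. Origin: centre of underside. The rim inside it has the nut to fit. Only the right socket goes down to the recess floor, its underside 14 mm above the desk; too small a socket stops on the nut (30 mm), too large a one on the recess rim (38 mm).
- rim_a: One of three white wheel rims, 64 mm across, 38 mm tall, fixed, with a fixed steel hex nut in a round recess open at the top. Above the desk: recess floor 14 mm, nut top 30, thin stud end 33, recess rim 38. Any of the three may be in the tyre (same centre); the others are spares. Origin: centre of underside, on the desk, z up; nut flats face along x and every 60 degrees from it.
- rim_b: One of three white wheel rims, 64 mm across, 38 mm tall, fixed, with a fixed steel hex nut in a round recess open at the top. Above the desk: recess floor 14 mm, nut top 30, thin stud end 33, recess rim 38. Any of the three may be in the tyre (same centre); the others are spares. Origin: centre of underside, on the desk, z up; nut flats face along x and every 60 degrees from it.
- rim_c: One of three white wheel rims, 64 mm across, 38 mm tall, fixed, with a fixed steel hex nut in a round recess open at the top. Above the desk: recess floor 14 mm, nut top 30, thin stud end 33, recess rim 38. Any of the three may be in the tyre (same centre); the others are spares. Origin: centre of underside, on the desk, z up; nut flats face along x and every 60 degrees from it.
- tray: Shallow brown wooden tray, fixed, 110 mm (x) by 250 mm (y), floor 4 mm, rim 10 mm high. Origin: centre of underside. Sockets start along its y axis about 75 mm apart. Nuts are 12, 18, 24 mm across flats in recesses 26, 34, 42 mm wide; each socket's hex opening is 22 mm deep, chamfered, 2.6 mm wider than its nut.
- socket_1: One of three steel sockets standing mouth down on the tray. Round skirt 0 to 30 mm above the underside; solid hex grip 24 mm across flats from 30 to 70 mm; 100 to 200 g. Skirts are 22, 30 and 38 mm across; which number has which size is not told: try them. Origin: centre of underside, z up. Flats of the grip and of the hex opening face along x and every 60 degrees from it. Any start yaw.
- socket_2: One of three steel sockets standing mouth down on the tray. Round skirt 0 to 30 mm above the underside; solid hex grip 24 mm across flats from 30 to 70 mm; 100 to 200 g. Skirts are 22, 30 and 38 mm across; which number has which size is not told: try them. Origin: centre of underside, z up. Flats of the grip and of the hex opening face along x and every 60 degrees from it. Any start yaw.
- socket_3: One of three steel sockets standing mouth down on the tray. Round skirt 0 to 30 mm above the underside; solid hex grip 24 mm across flats from 30 to 70 mm; 100 to 200 g. Skirts are 22, 30 and 38 mm across; which number has which size is not told: try them. Origin: centre of underside, z up. Flats of the grip and of the hex opening face along x and every 60 degrees from it. Any start yaw.
- socket_1_grip (a point): point on the axis of socket_1, 50 mm above its underside: the middle of its hexagonal grip, a good place to grasp
- socket_2_grip (a point): point on the axis of socket_2, 50 mm above its underside: the middle of its hexagonal grip, a good place to grasp
- socket_3_grip (a point): point on the axis of socket_3, 50 mm above its underside: the middle of its hexagonal grip, a good place to grasp
- screwdriver: bystander, not to be disturbed: loose screwdriver, 160 mm, lying between tray and tyre; origin under it, x along the blade
- pliers: bystander, not to be disturbed: loose small pliers lying on the robot's right, about 125 mm long; origin at the pivot
- glue: bystander, not to be disturbed: loose white glue bottle, 36 mm diameter, 115 mm tall, upright; origin under its centre
- spool: bystander, not to be disturbed: loose thread spool, 38 mm diameter, 56 mm tall, upright; origin under its centre
- tape: bystander, not to be disturbed: loose roll of tape lying flat, 64 mm diameter, 19 mm tall; origin under its centre

How it is judged:
By the outcome, as a careful person would: the job done as asked, in the order asked, and still so for the second after the job is handed in, while the arm keeps its last pose, push and grip.
It also fails if it takes over 72 s, if anything falls off the work surface, if the arm or the gripper's body presses on something with over 40 N, if the wrist force passes 120 N, or if a joint passes its speed limit or range.

ROBOT

A 7-joint arm with a two-finger parallel gripper is mounted at the origin on the work surface. World frame = base frame: x ahead of the robot, y to its left, z up, the work surface at z = 0. Lengths are in mm, angles in rad, forces in N, time in s.
With the tool pointing down it reaches from about 400 to 875 mm from the base axis. Payload 4.4 kg.
Tool frame: the origin (TCP) lies midway between the tips of the shut fingers; the grasp point (between the pads) lies ctrl.tcp_to_grasp behind it (ctrl.tcp_to_grasp is the distance from the TCP to the grasp point, in mm); z points along the fingers, y is the line along which they close (so a half turn about z gives the same grasp; the last joint's range is limited). The gripper opens to 85 mm and grips with 20 to 120 N. Pads are 22 mm wide; open, the fingers measure 114 mm over their backs; the gripper's body (76 mm by 85 mm) begins 54 mm behind the grasp point. The pads swing forward as they close: fully open they stand 13 mm farther back than shut.
Start: joints at [1.255, 0.628, 0.038, 1.517, -0.027, 0.996, -0.02], TCP at [160.714, -629.832, 231.313] pointing down, gripper open.
Joint ranges: [-3.06, 3.06], [-0.37, 2.12], [-1.25, 1.32], [0.18, 2.47], [-1.1, 4.24], [0.23, 1.98], [-2.94, 2.94]. Speed limits (rad/s): [2.57, 2.57, 3.14, 3.14, 3.14, 3.14, 3.14].

INTERFACE

Orientations are given as [roll, pitch, yaw] about the fixed x, y, z axes, in that order (R = Rz(yaw) Ry(pitch) Rx(roll)).
In Python, from cell import ctrl, get_image, get_calibration, workorder, boxes_of, place_of gives the robot as it stands.
- The arm moves only by the tool play_rows, never from a script. Its argument "series" is a list that holds one entry, the list of rows, each a list of 7 numbers: the shift along the world's x, y, z in cm, then the turn, a rotation vector about the world's x, y, z in degrees, then the closure, from 0 (fully open) to 1 (shut). A call has 1 to 20 rows; each row shifts and turns the commanded pose from where the row before left it; what a row does not reach is not made up. A row lasts 1/8 s, in which the tool goes at most 62.5 mm and 10.7 degrees, less where a joint would pass 70% of its speed; a pose out of reach is approached as far as the arm can. A call with a gripper value outside its range is refused whole. The fingers move at their own pace and stop on an object; the grip force is fixed at half the most. Time passes only in rows, so rows that do not move let the fingers close. It gives the time, the measured TCP pose, the force, the opening and the grip force at its end, in the units of the state.
- ctrl.read_state(): the state, without advancing time (a new reading comes with each control period).
- get_image(name): name is "scene" or "side" or "wrist"; returns (picture, depth): 400x640x3 uint8, red, green, blue; 400x640 float32, mm along the optical axis (not along the pixel's ray), 0 where there is no reading.
- get_calibration(name): a dict with "K" (3x3 intrinsics, pixels), "R" (3x3) and "t" (3): a world point X has camera coordinates R X + t; the wrist camera has in their place "mount" (4x4, takes a point from camera to tool coordinates, whose origin is the TCP and whose axes are the flange's). Camera axes: x right, y down, z forward; pixel columns grow to the right and rows downward; lengths in mm; the calibration is good to about 2 mm. A picture is of the moment at which its call begins: read the wrist's pose just before it. get_calibration takes no time and is no camera call.
- workorder.finish_job(): hands the job in; it is judged then, once.
Trained networks look in the newest picture that a camera, given by its name, has taken for a name from the list of things; names that differ only in an ending like _2 or _b are one class to them, and where a whole thing is asked for, a point or a joint stands for the part that bears it (a point fixed in the world has none). Each returns a list of dicts, best first, with "p" (0 to 1); they miss things now and then, are a little off and sometimes report something else, mostly with a low value. They report only what shows in the picture. A call takes as long as a camera call.
- boxes_of(target, camera): "pixel" ([column, row] in pixels, amid what is visible of it).
- place_of(target, camera): "pixel" ([column, row] in pixels: a listed point, or the origin of a listed thing).
The state is a dict: "clock": time; "qpos": joint angles; "qd": joint speeds; "tau": joint torques, N m; "eef_pos": TCP position; "tool_rot": TCP orientation; "force": force on the tool from outside, world axes, zero at the start; "torque": the same for the moment, N m; "width": finger opening in mm; "gripper_force": force on a finger pad.
Only numpy, scipy, OpenCV 4.12 (cv2) and the standard library are available. Lean on these libraries where they do the work, as an engineer would, in place of code of your own. Each camera call takes 0.05 s, during which the arm holds its last target. There are 200 camera calls.

## Working session

There is one attempt and no reset: what is moved stays moved. The work goes in short steps, Python scripts to look and compute and a tool call to move; the robot and the scene stay as the last step left them, time stands still between calls to the robot, and variables do not carry over. Pictures are saved under pics/ and viewed, at most 10 in all, crops included, and the job is handed in when it is done.

Besides the shell and the picture viewer there is one more tool, called as name([rows], argument=value, ...), one row to a line, values as JSON. play_rows: Moves the arm, as the interface text tells. Its arguments: {"type":"object","properties":{"series":{"type":"array"}},"required":["series"]}

```bash
ls; mkdir -p pics
cat > h.py <<'E'
import numpy as np, cv2
from cell import ctrl, get_image, get_calibration, workorder, boxes_of, place_of
from scipy.spatial.transform import Rotation as Ro
def cam(name):
    c=get_calibration(name); K=np.array(c["K"])
    if "mount" in c:
        s=ctrl.read_state(); T=np.eye(4); T[:3,:3]=Ro.from_euler('xyz',s["tool_rot"]).as_matrix(); T[:3,3]=s["eef_pos"]
        M=T@np.array(c["mount"]); return K,M[:3,:3],M[:3,3]
    R=np.array(c["R"]);t=np.array(c["t"]); return K,R.T,-R.T@t
def ray_z(cm,px,z):
    K,R,o=cm; d=R@np.linalg.solve(K,[px[0],px[1],1]); return o+d*(z-o[2])/d[2]
def cloud(cm,D):
    K,R,o=cm; v,u=np.mgrid[:D.shape[0],:D.shape[1]]
    P=np.stack([(u-K[0,2])/K[0,0]*D,(v-K[1,2])/K[1,1]*D,D],-1); return P@R.T+o
E
python3 - <<'E'
from h import *
print(ctrl.read_state(), ctrl.tcp_to_grasp)
for n in("scene","side"):
    cm=cam(n); print(n,cm[2])
    im,D=get_image(n); cv2.imwrite(f"pics/{n}.png",im[:,:,::-1]); np.save(n,D)
    for t,z in(("tyre",0),("rim_a",0),("tray",0),("socket_1",4),("socket_1_grip",54),("screwdriver",0),("glue",0),("spool",0),("pliers",0),("tape",0)):
        for r in place_of(t,n): print(t,round(r["p"],2),np.round(r["pixel"]),np.round(ray_z(cm,r["pixel"],z)))
E
```

```text
pics
{'clock': 0.0, 'qpos': array([ 1.25520993,  0.62934534,  0.03844614,  1.51838299, -0.02698469,
        0.9963196 , -0.01998676]), 'qd': array([-0.00045062, -0.00038501, -0.00168133,  0.0011842 , -0.00133362,
        0.00027446, -0.00072663]), 'tau': array([ 4.65068820e-05, -5.63396502e+01,  1.22588620e+00, -1.93446887e+01,
        1.08568932e-02,  1.04483348e-02,  4.03849540e-06]), 'eef_pos': array([ 160.54036273, -629.20106372,  230.38490945]), 'tool_rot': array([-3.13965598e+00,  4.13088574e-05,  2.49804275e-01]), 'force': array([ 0.00662139, -0.08632964, -0.84254454]), 'torque': array([-0.01704139,  0.04500452,  0.04427833]), 'gripper_force': 0.0, 'width': 85.18509121000406} 18.700000000000003
scene [1355.02428424 -670.36948195  823.0719552 ]
tyre 0.92 [269. 219.] [ 476. -157.    0.]
tyre 0.49 [374. 153.] [405. 279.   0.]
rim_a 0.56 [273. 218.] [ 479. -147.    0.]
tray 0.84 [368. 172.] [473. 190.   0.]
socket_1 0.76 [354. 181.] [485. 127.   4.]
socket_1 0.59 [372. 166.] [461. 215.   4.]
socket_1 0.55 [227. 308.] [ 674. -391.    4.]
socket_1 0.49 [383. 160.] [454. 266.   4.]
s
[... 499 characters left out ...]
.] [737. -45.   0.]
rim_a 0.82 [250. 234.] [717.  55.   0.]
rim_a 0.6 [361. 199.] [ 482. -146.    0.]
rim_a 0.52 [363. 196.] [ 480. -157.    0.]
tray 0.84 [331. 310.] [475. 199.   0.]
tray 0.73 [362. 196.] [ 483. -157.    0.]
socket_1 0.79 [336. 278.] [485. 122.   4.]
socket_1 0.73 [336. 267.] [491.  92.   4.]
socket_1 0.62 [332. 345.] [452. 271.   4.]
socket_1 0.56 [328. 312.] [479. 207.   4.]
socket_1_grip 0.64 [334. 332.] [451. 270.  54.]
screwdriver 0.83 [366. 244.] [440.   4.   0.]
glue 0.81 [225. 279.] [719. 190.   0.]
spool 0.81 [291. 164.] [ 711. -232.    0.]
pliers 0.71 [335. 329.] [456. 236.   0.]
pliers 0.56 [392. 150.] [ 438. -386.    0.]
tape 0.73 [322. 132.] [ 669. -417.    0.]
```

```bash
ls pics
```

```text
scene.png
side.png
```

View pics/side.png

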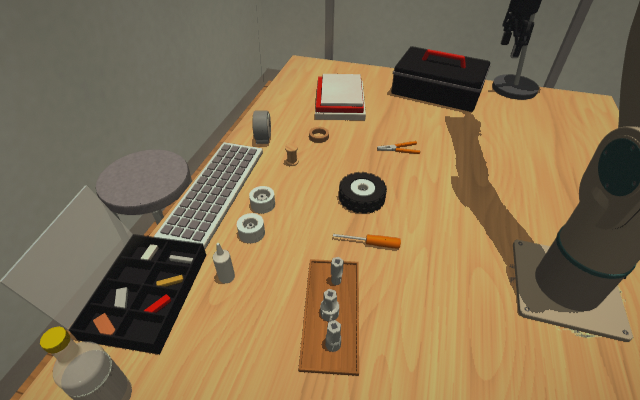

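Run:
```python
from h import *
for n in("scene","side"):
    D=np.load(n+".npy"); P=cloud(cam(n),D); ok=D>0
    def blob(lo,hi,x0,x1,y0,y1,name):
        m=(ok&(P[...,2]>lo)&(P[...,2]<hi)&(P[...,0]>x0)&(P[...,0]<x1)&(P[...,1]>y0)&(P[...,1]<y1)).astype(np.uint8)
        k,l,s,c=cv2.connectedComponentsWithStats(m)
        for i in range(1,k):
            if s[i,4]>8:
                q=P[l==i]; print(n,name,s[i,4],"min",np.round(q.min(0)),"max",np.round(q.max(0)),"mean",np.round(q.mean(0)))
    blob(68,82,380,580,60,350,"sockettops"); blob(34,45,380,580,-240,-60,"tyretop"); blob(25,36,460,500,-170,-130,"nut")
    blob(4.5,13,380,580,60,350,"tray")
```

```text
scene sockettops 40 min [440. 253.  68.] max [465. 280.  77.] mean [454. 266.  72.]
scene sockettops 42 min [467. 192.  68.] max [488. 220.  78.] mean [478. 203.  73.]
scene sockettops 47 min [470. 114.  68.] max [495. 138.  76.] mean [484. 125.  72.]
scene tyretop 1118 min [ 421. -215.   34.] max [547. -91.  44.] mean [ 486. -155.   38.]
scene nut 47 min [ 466. -166.   25.] max [ 492. -137.   36.] mean [ 476. -148.   31.]
scene tray 108 min [426. 262.   5.] max [515. 335.  13.] mean [481. 308.   7.]
scene tray 34 min [407. 201.   5.] max [427. 252.  12.] mean [415. 227.   8.]
scene tray 32 min [449. 249.   5.] max [476. 273.  13.] mean [463. 261.   8.]
scene tray 254 min [428.  68.   5.] max [553. 254.  13.] mean [501. 130.   8.]
scene tray 38 min [462. 176.   5.] max [504. 219.  12.] mean [487. 195.   8.]
scene tray 14 min [461. 152.   5.] max [483. 174.   9.] mean [472. 163.   5.]
scene tray 37 min [466.  92.   5.] max [499. 125.  13.] mean [485. 112.   7.]
scene tray 11 min [511. 148.   5.] max [527. 169.   7.] mean [518. 158.   6.]
scene tray 11 min [507. 105.   5.] max [522. 123.   7.] mean [515. 116.   5.]
side sockettops 110 min [470. 116.  68.] max [494. 142.  78.] mean [482. 131.  74.]
side sockettops 132 min [463. 197.  68.] max [487. 221.  78.] mean [475. 210.  74.]
side sockettops 156 min [440. 258.  69.] max [464. 283.  78.] mean [452. 272.  74.]
side tyretop 1176 min [ 422. -214.   34.] max [546. -87.  45.] mean [ 483. -146.   40.]
side nut 41 min [ 472. -166.   25.] max [ 496. -144.   36.] mean [ 484. -159.   31.]
side tray 3419 min [393.  70.   5.] max [553. 336.  13.] mean [470. 220.   7.]
```

The side view shows the tyre near (363,190), the sockets at (336,270), (330,305) and (333,335) on the tray, and the two spare rims near (262,198) and (250,227). I'll move over the tyre.

play_rows([
  [[2.3,3.4,0.3,0,0,5.4,0],[2.3,3.4,0.3,0,0,5.4,0],[2.3,3.4,0.3,0,0,5.4,0],[2.3,3.4,0.3,0,0,5.4,0],[2.3,3.4,0.3,0,0,5.4,0],[2.3,3.4,0.3,0,0,5.4,0],[2.3,3.4,0.3,0,0,5.4,0],[2.3,3.4,0.3,0,0,5.4,0],[2.3,3.4,0.3,0,0,5.4,0],[2.3,3.4,0.3,0,0,5.4,0],[2.3,3.4,0.3,0,0,5.4,0],[2.3,3.4,0.3,0,0,5.4,0],[2.3,3.4,0.3,0,0,5.4,0],[2.3,3.5,0.3,0,0,5.4,0],[0,0,0,0,0,0,0]],
])

```text
clock: 2.98
eef_pos: [484.8, -149.3, 273.9]
tool_rot: [3.139, -0.002, 1.576]
force: [-0.6, 0.0, -0.0]
width: 85.6
gripper_force: 0.0
```

Run:
```python
from h import *
s=ctrl.read_state();print(s["clock"],s["eef_pos"],s["tool_rot"],s["qpos"])
cm=cam("wrist"); print(get_calibration("wrist"),cm)
im,D=get_image("wrist"); cv2.imwrite("pics/w1.png",im[:,:,::-1]); np.savez("w1",im=im,D=D,K=cm[0],R=cm[1],o=cm[2])
for t,z in(("tyre",0),("rim_a",0)):
    for r in place_of(t,"wrist"): print(t,round(r["p"],2),np.round(r["pixel"]),np.round(ray_z(cm,r["pixel"],z)))
```

```text
2.975 [ 484.79732144 -149.32330142  273.87154441] [ 3.13912782e+00 -1.62013218e-03  1.57577046e+00] [ 0.53203789  0.39367824 -0.3997344   1.84766134  0.18418322  0.93448434
  0.0550842 ]
{'K': array([[296.53432795,   0.        , 319.29955083],
       [  0.        , 296.53432795, 201.34496904],
       [  0.        ,   0.        ,   1.        ]]), 'mount': array([[-1.18369137e-03, -9.61706056e-01, -2.74080391e-01,
         6.85761080e+01],
       [ 9.99998079e-01, -7.10234010e-04, -1.82666388e-03,
        -9.04568383e-01],
       [ 1.56205250e-03, -2.74082027e-01,  9.61705050e-01,
        -1.41932985e+02],
       [ 0.00000000e+00,  0.00000000e+00,  0.00000000e+00,
         1.00000000e+00]])} (array([[296.53432795,   0.        , 319.29955083],
       [  0.        , 296.53432795, 201.34496904],
       [  0.        ,   0.        ,   1.        ]]), array([[ 9.99992416e-01,  3.40005774e-03,  1.89933351e-03],
       [ 3.78897183e-03, -9.62143829e-01, -2.72515864e-01],
       [ 9.00862347e-04,  2.72520993e-01, -9.62149415e-01]]), array([483.20296888, -80.98431428, 415.91278427]))
rim_a 0.91 [506.   9.] [714.  48.   0.]
rim_a 0.69 [316. 171.] [ 479. -155.    0.]
rim_a 0.67 [502.  94.] [725. -50.   0.]
```

View pics/w1.png

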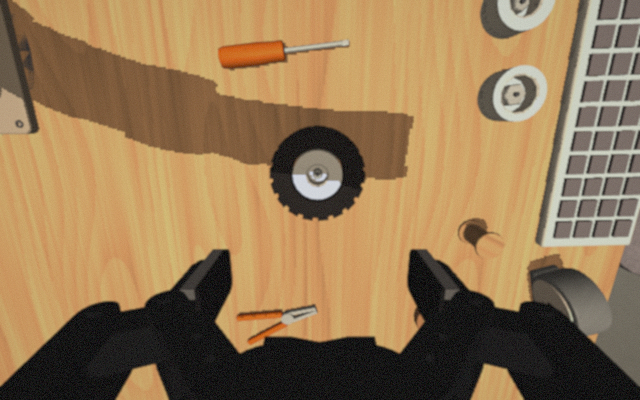

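The wrist view shows the tyre's recess and nut at about (318,174). They look small, so I'll zoom in.

Run:
```python
from h import *
z=np.load("w1.npz"); im=z["im"]; cm=(z["K"],z["R"],z["o"])
a=cv2.resize(im[140:208,280:356],None,fx=8,fy=8,interpolation=cv2.INTER_CUBIC)
b=np.zeros((544,170,3),np.uint8)
c=cv2.resize(im[0:120,470:555],(170,240)); b[:240]=c
cv2.imwrite("pics/w1c.png",np.hstack([a,b])[:,:,::-1])
print(ray_z(cm,(318,174),30), ray_z(cm,(319,174),30))
P=cloud(cm,z["D"]); m=(z["D"]>0)&(abs(P[...,0]-483)<70)&(abs(P[...,1]+153)<70)&(P[...,2]>25)
q=P[m]; print(np.round(q.min(0),1),np.round(q.max(0),1))
rr=P[150:200,300:340,2][::3,::3]; print(np.round(rr).astype(int))
```

```text
[ 482.10981156 -152.83186405   30.        ] [ 483.42797437 -152.8270906    30.        ]
[ 413.  -215.3   25. ] [553.  -91.3 374.5]
[[40 39 38 38 25 32 31 28 19 39 40 39 39 39]
 [39 37 36 36 37 39 38 37 37 38 23 39 39 39]
 [10 37 37 37 37 36 38 37 37 38 38 36 40 39]
 [37 39 38 37 37 38 37 39 37 37 37 39 36 40]
 [38 39 38 37 38 38 38 39 37 38 38 37 39 -1]
 [38 38 37 37 36 35 35 36 38 38 38 38 38 37]
 [38 37 37 37 13 13 20 14 13 37 39 37 38 36]
 [36 38 37 14 14 28 31 25 11 36 37 38 38 37]
 [38 37 36 13 13 29 34 29 12 26 38 38 37 38]
 [38 38 38 15 14 29 30 26 13 34 38 38 37 36]
 [38 37 38 30 16 13 12 13 21 36 37 37 37 37]
 [37 38 38 37 33 26 24 29 36 37 38 37 38 36]
 [39 37 38 37 38 37 36 35 38 36 38 40 37 38]
 [38 38 38 37 38 37 37 37 37 38 36 37 38 37]
 [38 38 37 37 37 37 37 37 37 37 37 37 33 39]
 [39 31 37 37 37 38 37 38 37 38 38 34 39 40]
 [38 38 37 31 37 39 38 38 37 33 38 40 38 41]]
```

View pics/w1c.png

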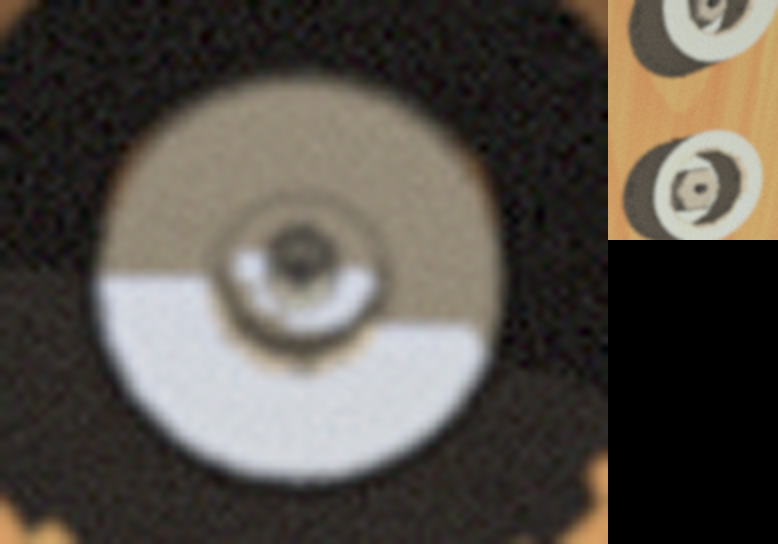

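play_rows([
  [[0,-0.3,-3.8,0,0,0,0],[0,-0.3,-3.8,0,0,0,0],[0,-0.3,-3.8,0,0,0,0],[0,-0.3,-3.8,0,0,0,0],[0,-0.3,-3.6,0,0,0,0],[0,0,0,0,0,0,0],[0,0,0,0,0,0,0]],
])

```text
clock: 4.0
eef_pos: [483.1, -168.6, 86.3]
tool_rot: [3.141, 0.001, 1.568]
force: [-0.0, -0.6, -0.1]
width: 85.5
gripper_force: 0.0
```

Run:
```python
from h import *
s=ctrl.read_state();print(s["clock"],s["eef_pos"],s["tool_rot"])
cm=cam("wrist")
ims=[];Ds=[]
for i in range(6):
    im,D=get_image("wrist"); ims.append(im.astype(float)); Ds.append(np.where(D>0,D,np.nan))
im=np.mean(ims,0).astype(np.uint8); D=np.nan_to_num(np.nanmedian(Ds,0))
np.savez("w2",im=im,D=D,K=cm[0],R=cm[1],o=cm[2])
P=cloud(cm,D); m=(D>0)&(np.hypot(P[...,0]-483,P[...,1]+153)<75)&(P[...,2]<45)
v,u=np.where(m); q=P[m]; print(u.min(),u.max(),v.min(),v.max())
rim=q[(q[:,2]>32)]; 
def circ(p):
    A=np.c_[2*p[:,:2],np.ones(len(p))]; x=np.linalg.lstsq(A,(p[:,:2]**2).sum(1),rcond=None)[0]; return x[:2],np.sqrt(x[2]+x[:2]@x[:2])
# orthographic top render at z=30 plane: resample image around nut
K,R,o=cm; n=150; X,Y=np.meshgrid(np.linspace(483-22,483+22,n*4),np.linspace(-153+22,-153-22,n*4))
W=np.stack([X,Y,np.full_like(X,30)],-1); C=(W-o)@R; 
mp=np.stack([C[...,0]/C[...,2]*K[0,0]+K[0,2],C[...,1]/C[...,2]*K[1,1]+K[1,2]],-1).astype(np.float32)
out=cv2.remap(im,mp[...,0],mp[...,1],cv2.INTER_CUBIC)
out=cv2.normalize(out,None,0,255,cv2.NORM_MINMAX)
cv2.imwrite("pics/w2.png",out[:,:,::-1])
nut=q[(q[:,2]>25)&(q[:,2]<36)&(np.hypot(q[:,0]-483,q[:,1]+153)<11)]
print("nut",len(nut),nut.mean(0),nut.min(0),nut.max(0))
fl=q[(q[:,2]<17)&(q[:,2]>10)&(np.hypot(q[:,0]-483,q[:,1]+153)<20)]; print("floor",len(fl),fl.mean(0),fl.min(0),fl.max(0))
print("tyre",q[q[:,2]>30].min(0),q[q[:,2]>30].max(0))
```

```text
4.0 [ 483.05181434 -168.60505601   86.27073841] [3.14052832e+00 5.90687791e-04 1.56798742e+00]
225 415 86 281
nut 259 [ 481.27682154 -152.32810138   29.01423059] [ 474.57549502 -159.54642034   25.10651023] [ 493.93040156 -146.49270807   34.57687512]
floor 524 [ 480.60886036 -155.89203986   13.37946148] [ 467.44831256 -166.59879175   12.09590053] [ 493.60765445 -144.86843101   16.99068155]
tyre [ 418.14146538 -215.23241217   30.05708909] [542.86193264 -91.26882051  40.35810933]
```

View pics/w2.png

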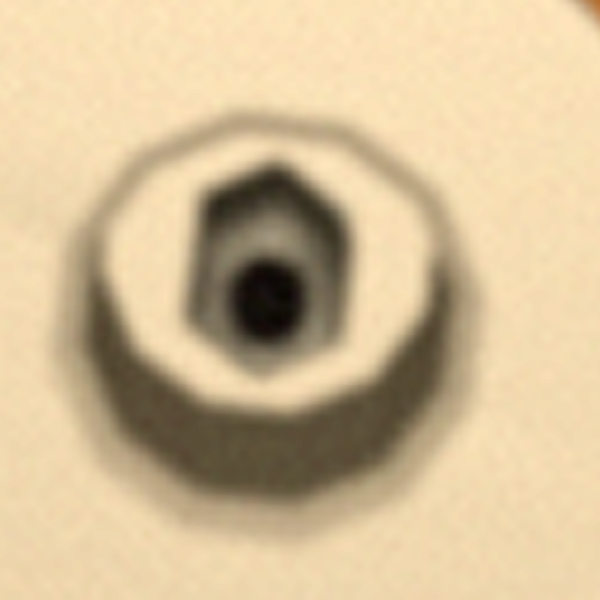

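The resampled close-up shows the nut hexagon centred on the stud at about (268,300) in the render. That puts the nut at (480.7, -152.2) with its flats turned about -4.5° from x. The recess is about 26 mm wide, so I need the smallest socket. Next I'll look at the tray.

play_rows([
  [[0,0,5,0,0,0,0],[0,2,5,0,0,0,0],[-0.1,4,4,0,0,0,0],[-0.1,5,2,0,0,0,0],[-0.2,5,0.4,0,0,0,0],[-0.1,5,0,0,0,0,0],[-0.1,5,0,0,0,0,0],[-0.1,5,0,0,0,0,0],[0,4,0,0,0,0,0],[0,0,0,0,0,0,0],[0,0,0,0,0,0,0]],
])

```text
clock: 5.68
eef_pos: [475.6, 181.3, 249.4]
tool_rot: [-3.142, 0.001, 1.569]
force: [-0.1, -0.0, -0.0]
width: 85.8
gripper_force: 0.0
```

```bash
cat > rend.py <<'E'
from h import *
def rend(cx,cy,half,z,n,out,k=4,cams=None):
    s=ctrl.read_state();print(s["clock"],np.round(s["eef_pos"],1),np.round(s["tool_rot"],4))
    cm=cam("wrist"); ims=[];Ds=[]
    for i in range(k):
        im,D=get_image("wrist"); ims.append(im.astype(float)); Ds.append(np.where(D>0,D,np.nan))
    im=np.mean(ims,0).astype(np.uint8); D=np.nan_to_num(np.nanmedian(Ds,0)); K,R,o=cm
    hx,hy=half; nx=n; ny=int(n*hy/hx)
    X,Y=np.meshgrid(np.linspace(cx-hx,cx+hx,nx),np.linspace(cy+hy,cy-hy,ny))
    C=(np.stack([X,Y,np.full_like(X,z)],-1)-o)@R
    u=C[...,0]/C[...,2]*K[0,0]+K[0,2]; v=C[...,1]/C[...,2]*K[1,1]+K[1,2]
    o2=cv2.remap(im,u.astype(np.float32),v.astype(np.float32),cv2.INTER_CUBIC)
    cv2.imwrite(out,o2[:,:,::-1]); return im,D,cm
E
python3 - <<'E'
from rend import *
im,D,cm=rend(470,195,(55,120),74,280,"pics/w3.png",4)
print(cm[2]); P=cloud(cm,D)
for (x,y) in((482,129),(476,207),(452,270)):
    m=(D>0)&(np.hypot(P[...,0]-x,P[...,1]-y)<24)
    q=P[m]; t=q[q[:,2]>68]; 
    print("top",len(t),np.round(t.min(0),1),np.round(t.max(0),1),np.round(np.median(t,0),1))
    w=q[(q[:,2]>28)&(q[:,2]<37)]; 
    if len(w): print("skirt top",len(w),np.round(w.min(0),1),np.round(w.max(0),1))
E
```

```text
5.675 [475.6 181.3 249.4] [-3.1415e+00  1.0000e-03  1.5691e+00]
[474.78314554 250.05996427 391.21910515]
top 360 [467.8 115.2  68.4] [490.8 140.9  74.5] [479.3 128.6  73.5]
skirt top 19 [467.  110.6  31. ] [491.1 140.4  36.9]
top 12561 [452.8 189.8  68.4] [498.6 218.7 349.8] [475.9 191.9 337. ]
skirt top 277 [455.5 187.9  28.1] [492.  224.3  36.4]
top 503 [437.3 255.6  68.9] [461.7 281.6  74.9] [449.7 268.2  73.4]
skirt top 78 [434.2 254.   29.7] [463.6 282.4  37. ]
```

View pics/w3.png

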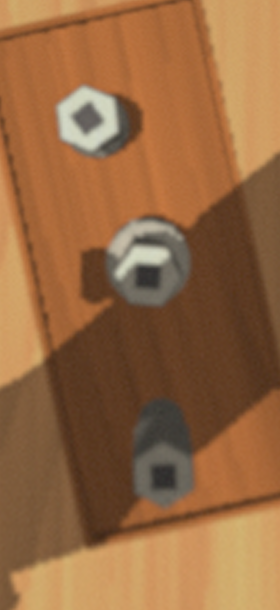

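Of the three sockets, the one at about (163,476) in the render, world (479,128), has a skirt no wider than its grip. It is the smallest. The upper one, at (90,120), shows a skirt of about 30 mm and the middle one about 38 mm. I'll take a closer view over the smallest, with the same geometry as the nut view so that camera bias cancels.

play_rows([
  [[0.2,-1.4,-3,0,0,0,0],[0.2,-1.4,-3,0,0,0,0],[0.2,-1.4,-2,0,0,0,0],[0,-1.4,-2,0,0,0,0],[0,-1.3,-2,0,0,0,0],[0,0,0,0,0,0,0],[0,0,0,0,0,0,0]],
])

```text
clock: 6.75
eef_pos: [482.3, 113.6, 130.0]
tool_rot: [3.14, -0.001, 1.569]
force: [-0.7, -0.5, 0.5]
width: 85.4
gripper_force: 0.0
```

Run:
```python
from rend import *
im,D,cm=rend(479,128,(22,22),74,600,"pics/w4.png",6)
np.savez("w4",im=im,D=D)
```

```text
6.75 [482.3 113.6 130. ] [ 3.1404e+00 -9.0000e-04  1.5689e+00]
```

View pics/w4.png

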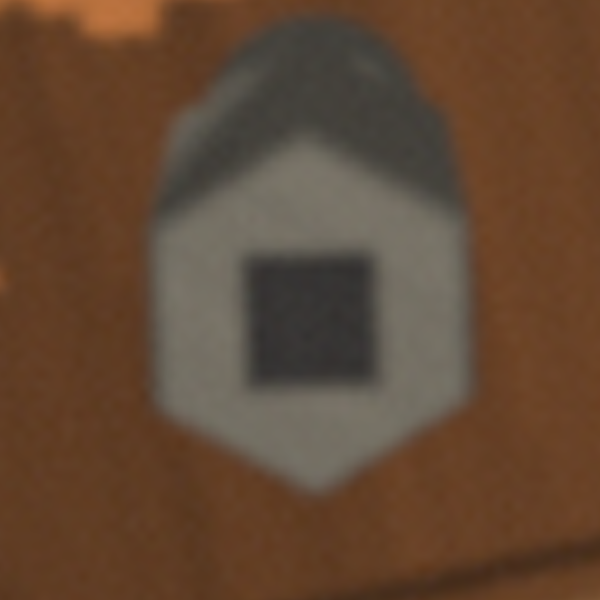

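The close-up shows the grip hexagon centred at (312,313), so the socket is at (479.9, 127.0) with yaw about +1.3°. The skirt is narrower than the grip, which confirms it is the small socket. I'll grasp it.

play_rows([
  [[-0.1,0.7,0,0,0,0.7,0],[-0.1,0.65,0,0,0,0.7,0],[0,0,-2.5,0,0,0,0],[0,0,-2.5,0,0,0,0],[0,0,-2.5,0,0,0,0],[0,0,-1.5,0,0,0,0],[0,0,0,0,0,0,0],[0,0,0,0,0,0,0.6],[0,0,0,0,0,0,1],[0,0,0,0,0,0,1],[0,0,0,0,0,0,1],[0,0,0,0,0,0,1],[0,0,0,0,0,0,1],[0,0,0,0,0,0,1],[0,0,0,0,0,0,1]],
])

```text
clock: 8.93
eef_pos: [480.0, 126.7, 39.9]
tool_rot: [3.141, -0.0, 1.594]
force: [-1.1, -0.4, 5.6]
width: 23.2
gripper_force: 58.4
```

play_rows([
  [[0,0,2.5,0,0,0,1],[0,0,3,0,0,0,1],[0,0,3,0,0,0,1],[0,-2,1.5,0,0,-1,1],[0,-4,0,0,0,-1,1],[0.1,-4,0,0,0,-1,1],[0,-4,0,0,0,-1,1],[0,-4,0,0,0,-1,1],[0,-4,0,0,0,-0.8,1],[0,-3.8,0,0,0,0,1],[0,-2,0,0,0,0,1],[0,0,0,0,0,0,1],[0,0,-2,0,0,0,1],[0,0,-2,0,0,0,1],[0,0,-1.5,0,0,0,1],[0,0,0,0,0,0,1],[0,0,0,0,0,0,1]],
])

```text
clock: 11.05
eef_pos: [481.1, -150.9, 84.7]
tool_rot: [3.141, -0.0, 1.493]
force: [0.9, 0.8, -1.0]
width: 23.2
gripper_force: 59.2
```

Run:
```python
from h import *
s=ctrl.read_state();print(s["clock"],s["eef_pos"],s["tool_rot"],s["force"],s["width"],s["gripper_force"])
o=[]
for n in("side","scene"):
    im,D=get_image(n); cm=cam(n); c=(363,185) if n=="side" else (270,210)
    o.append(cv2.resize(im[c[1]-45:c[1]+35,c[0]-40:c[0]+40],(400,400),interpolation=cv2.INTER_CUBIC))
im,D=get_image("wrist"); cm=cam("wrist"); cv2.imwrite("pics/w5w.png",im[:,:,::-1])
cv2.imwrite("pics/w5.png",np.hstack(o)[:,:,::-1])
```

```text
11.05 [ 481.14164386 -150.92990018   84.69369752] [ 3.14093130e+00 -1.23857695e-04  1.49313681e+00] [ 0.94823166  0.76555356 -0.98465076] 23.18093925128638 59.22451425867621
```

View pics/w5.png

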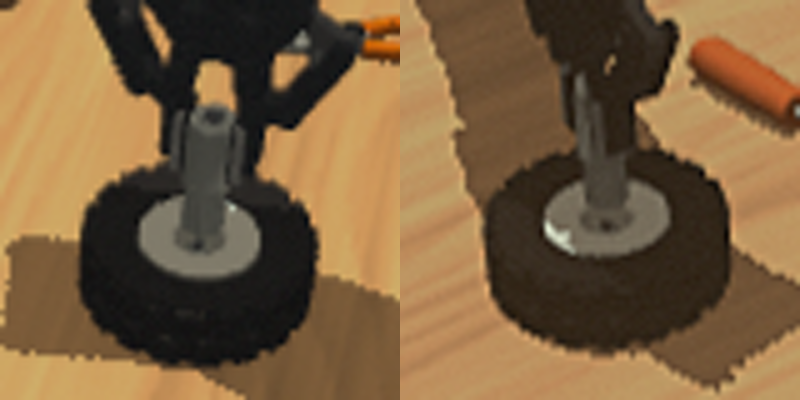

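Both views show the socket upright and centred above the recess. I'll descend gently and watch the force.

play_rows([
  [[0,0,-0.8,0,0,0,1],[0,0,-0.7,0,0,0,1],[0,0,-0.2,0,0,0,1],[0,0,-0.2,0,0,0,1],[0,0,-0.2,0,0,0,1],[0,0,-0.2,0,0,0,1],[0,0,0,0,0,0,1]],
])

```text
clock: 12.08
eef_pos: [480.9, -151.5, 61.3]
tool_rot: [3.141, 0.0, 1.492]
force: [1.0, -0.8, -2.7]
width: 22.8
gripper_force: 59.3
```

The socket is already below the nut top with no load on it. Continuing down.

play_rows([
  [[0,0,-0.3,0,0,0,1],[0,0,-0.3,0,0,0,1],[0,0,-0.2,0,0,0,1],[0,0,-0.1,0,0,0,1],[0,0,-0.1,0,0,0,1],[0,0,0,0,0,0,1],[0,0,0,0,0,0,1]],
])

```text
clock: 12.95
eef_pos: [481.0, -151.6, 51.4]
tool_rot: [3.141, 0.0, 1.492]
force: [1.2, -3.1, -1.1]
width: 23.1
gripper_force: 59.3
```

play_rows([
  [[0,0,-0.1,0,0,0,1],[0,0,-0.1,0,0,0,1],[0,0,-0.05,0,0,0,1],[0,0,0,0,0,0,1],[0,0,0,0,0,0,1]],
])

```text
clock: 13.58
eef_pos: [481.0, -151.6, 49.8]
tool_rot: [3.141, 0.001, 1.492]
force: [0.3, -2.6, 10.3]
width: 22.9
gripper_force: 61.1
```

play_rows([
  [[0,0,-0.05,0,0,0,1],[0,0,0,0,0,0,1],[0,0,0,0,0,0,1],[0,0,0,0,0,0,1]],
])

```text
clock: 14.08
eef_pos: [481.1, -151.6, 49.8]
tool_rot: [3.14, 0.001, 1.492]
force: [-2.0, -2.4, 15.6]
width: 23.4
gripper_force: 61.7
```

Run:
```python
from h import *
s=ctrl.read_state();print(s["clock"],s["eef_pos"],s["tool_rot"],s["force"],s["torque"],s["width"],s["gripper_force"])
o=[]
for n in("side","scene"):
    im,D=get_image(n); c=(363,185) if n=="side" else (270,210)
    o.append(cv2.resize(im[c[1]-45:c[1]+35,c[0]-40:c[0]+40],(400,400),interpolation=cv2.INTER_CUBIC))
    P=cloud(cam(n),D); q=P[(D>0)&(np.hypot(P[...,0]-481,P[...,1]+152)<11)&(P[...,2]<95)]; print(n,len(q),np.percentile(q[:,2],[50,90,97]))
cv2.imwrite("pics/w6.png",np.hstack(o)[:,:,::-1])
```

```text
14.075 [ 481.06961856 -151.62308287   49.77916199] [3.14039492e+00 1.14642880e-03 1.49238034e+00] [-1.96097775 -2.4047073  15.56466597] [-0.609861    0.2994574  -0.03947921] 23.352308961450465 61.701860352186486
side 43 [84.97132214 86.56238773 86.92371304]
scene 46 [55.83378426 83.39061297 84.2178094 ]
```

View pics/w6.png

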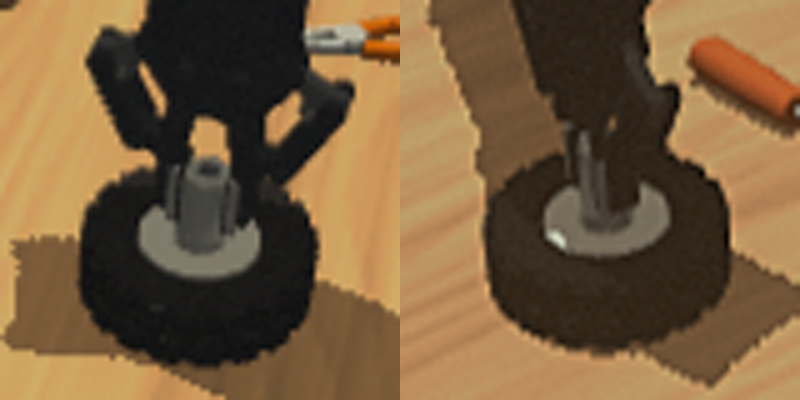

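The socket is down inside the recess and upright. Its top reads about 84 to 86 mm, where 84 is expected when fully home. It is pressing with 15 N and the grip is firm, so I'll hand in the job.

```bash
python3 -c "
from cell import workorder; print(workorder.finish_job())"
```

```text
the job is handed in; nothing more can be done
None
```

The smallest socket (22 mm skirt) is fully home and upright on the tyre's nut, and the gripper is still closed on its grip at about 60 N. I picked it by measuring the recess and skirts in the camera images, so the other two sockets were never tried and stayed on the tray. The job is handed in.

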